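# Swap the reference for the module in the test chamber and hold it there

### The job

Take the reference insert (round head, collar) out of the slot in the test chamber's lid and put it back fully home in its own stand, the one with the round tag, and let go of it. Then take the module from the stand with the square tag, pass it upright through the same slot until about half its length is inside the chamber, and finish while still holding it there, still and not forced against the chamber: it has no collar, so do not let go or put it down. Leave the other things on the bench alone.

Things in the scene. Friction and masses are not known exactly. Their poses are not given: they have to be found in the camera images.
- chamber: Test chamber, fixed to the bench: closed grey box with clear sides, 160 (x) x 140 (y) x 110 mm tall. Origin: centre of its underside. Lid 8 mm thick, its flat top face 110 mm above the bench; hollow below down to the inner floor, 8 mm above the bench. Its only opening is the slot in the middle of the lid.
- slot (a point): Centre of the slot in the chamber's lid, level with the lid's top face (110 mm above the bench). The slot is 14 mm wide along x, 47 mm long along y, goes right through the 8 mm lid and has a 2 mm chamfer round its mouth. z points up.
- reference: Reference insert, loose, 110 to 210 g: aluminium blade 12 (x) x 44 (y) x 60 mm long, lowest 4 mm stepped in to 9 x 41 mm; then a black collar 28 x 60 mm, 6 mm thick; then a round head. Origin: centre of the blade's lower end, z up. Starts in the chamber's slot, axes parallel to the chamber's, collar on the lid, origin 50 mm above the bench. Half a turn about z makes no difference.
- reference_head (a point): Centre of the insert's head, an upright disc 48 mm in diameter with flat faces 14 mm apart across x, where it is gripped. 92 mm above the insert's origin and 26 mm above the collar's top; head top 116 mm above the origin.
- stand_round: The reference insert's own stand, empty at the start. Fixed grey block 60 (x) x 76 (y) x 70 mm tall; origin: centre of its underside. Pocket in the middle of its top: 16 (x) x 48 (y) mm, 64 mm deep, rim chamfered. A low ledge (50 mm long, 12 mm high) on its +y side carries a raised black tag: a round disc, 38 mm across. Insert home: collar on the block's top, insert's origin 10 mm above the bench.
- module: Module to be tested, loose, 95 to 185 g: flat aluminium housing with green circuit faces, 12 (x) x 44 (y) x 115 mm tall, square top, no collar, lowest 4 mm stepped in to 9 x 41 mm. Origin: centre of its lower end, z up. Starts upright in the square-tag stand, on the pocket floor (origin 6 mm above the bench), axes parallel to the stand's. Half a turn about z makes no difference.
- module_top (a point): Centre of the module's top end, 115 mm above its origin. The topmost 44 mm are bare aluminium: grip there, across the 12 mm thickness (x). Released in the slot, the module would drop into the chamber.
- stand_square: The module's stand, holding it at the start. Fixed grey block 60 (x) x 76 (y) x 70 mm tall; origin: centre of its underside. Pocket in the middle of its top: 16 (x) x 48 (y) mm, 64 mm deep, rim chamfered. A low ledge (50 mm long, 12 mm high) on its +y side carries a raised black tag: a 34 mm square.
- stand_bar: A third stand, empty, not used in this job. Fixed grey block 60 (x) x 76 (y) x 70 mm tall; origin: centre of its underside. Pocket in the middle of its top: 16 (x) x 48 (y) mm, 64 mm deep, rim chamfered. A low ledge (50 mm long, 12 mm high) on its +y side carries a raised black tag: a narrow bar, 9 x 38 mm.
- spool: Bystander, to be left alone: copper wire spool, 52 mm across, 34 mm tall, standing. Origin: centre of its underside.
- tape: Bystander, to be left alone: yellow tape roll, 64 mm across, 18 mm tall, lying flat. Origin: centre of its underside.
- driver: Bystander, to be left alone: screwdriver, 160 mm long, lying on the bench (origin: below the middle of its length, x along it).
- flask: Bystander, to be left alone: small white bottle, 44 mm across, 100 mm tall. Origin: centre of its underside.
Things that resemble listed ones, but are neither listed nor needed, are in the scene too. Leave any blue look-alike of the reference alone.

How it is judged:
On the way, in this order (a step that is already met when the one before it is completed fails the run):
1. the reference insert is home in the stand with the round tag and let go (z of reference in the frame of stand_round between 0.006 and 0.014 m and horizontal distance between reference and stand_round below 0.006 m and angle between reference's own z axis and vertical below 0.08 rad and contact force between reference and the fingers below 0.1 N and linear speed of reference below 0.02 m/s), for 0.2 s.
2. the module has been passed upright through the chamber's slot to about half its length (z of module in the frame of slot between -0.08 and -0.035 m and horizontal distance between module and slot below 0.008 m and angle between module's own z axis and vertical below 0.1 rad), for 0.2 s.
At the end, for the whole second after the job is handed in: Reference home in the round-tag stand (6 mm, origin 6 to 14 mm above the bench, tilt < 0.08 rad), at rest, let go. Module gripped (> 1.5 N), still, within 8 mm of the slot centre, tilt < 0.1 rad, lower end 35 to 80 mm below the lid top, under 15 N against the chamber (all of step 1 and all of step 2 and contact force between module and the fingers above 1.5 N and contact force between module and chamber below 15 N and linear speed of module below 0.02 m/s); the arm keeps its last pose, push and grip.
It fails at once if a bystander is moved more than 30 mm: spool (distance of spool from where it was at the start of the episode above 0.03 m).
It fails at once if a bystander is moved more than 30 mm: tape (distance of tape from where it was at the start of the episode above 0.03 m).
It fails at once if a bystander is moved more than 30 mm: driver (distance of driver from where it was at the start of the episode above 0.03 m).
It fails at once if a bystander is moved more than 30 mm: flask (distance of flask from where it was at the start of the episode above 0.03 m).
It also fails if it takes over 56 s, if anything falls off the work surface, if the arm or the gripper's body presses on something with over 40 N, if the wrist force passes 120 N, or if a joint passes its speed limit or range.

### The arm

A 7-joint arm with a two-finger parallel gripper is mounted at the origin on the work surface. World frame = base frame: x ahead of the robot, y to its left, z up, the work surface at z = 0. Lengths are in m, angles in rad, forces in N, time in s.
With the tool pointing down it reaches from about 0.4 to 0.875 m from the base axis. Payload 6.5 kg.
Tool frame: the origin (TCP) lies at the very end of the fingers, on their centre line; the grasp point (between the pads) lies 19 mm behind it; z points along the fingers, y is the line along which they close (so a half turn about z gives the same grasp; the last joint's range is limited). The gripper opens to 88 mm and grips with 3 to 60 N. Pads are 18 mm wide; open, the fingers measure 123 mm over their backs; the gripper's body (75 mm by 187 mm) begins 45 mm behind the grasp point.
Start: joints at [1.048, 0.536, -0.004, 1.538, 0.003, 1.067, -0.071], TCP at [0.287, -0.583, 0.239] pointing down, gripper open.
Joint ranges: [-2.7, 2.7], [-0.37, 2.16], [-1.27, 1.26], [0.24, 2.4], [-1.31, 4.45], [0.19, 1.91], [-2.76, 2.76]. Speed limits (rad/s): [2.39, 2.39, 3.14, 3.14, 3.14, 3.14, 3.14].

### API

Orientations are given as a unit quaternion [x, y, z, w].
In Python, from bench import sensors, eyes, order, finder gives the robot as it stands.
- The arm moves only by the shell command python3 -m creep 'ROWS' [FORCE]. ROWS is JSON, a list of rows, each a list of 5 numbers: the opening, from -1 (shut) to 1 (fully open), then the shift along the tool's x, y, z in mm, then the turn about the tool's z in degrees. In form: [[jaw, tx, ty, tz, twist], ...]. A call has 1 to 20 rows; each row is the pose to reach, as a shift and turn from the pose commanded when the call began, along the tool's axes at that moment; what a row does not reach only later rows make up. A row lasts 1/10 s, in which the tool goes at most 50 mm and 8.59 degrees, less where a joint would pass 70% of its speed; a pose out of reach is approached as far as the arm can. A call with a gripper value outside its range is refused whole. The fingers move at their own pace and stop on an object; FORCE is the grip in N (left out, the last holds). Time passes only in rows, so rows that repeat a pose let the fingers close. It gives the time, the measured TCP pose, the force, the opening and the grip force at its end, in the units of the state.
- sensors.state(): the state, without advancing time (a new reading comes with each control period).
- eyes.read_camera(name): name is "side" or "top"; returns a dict with "img" (384x512x3 uint8, red, green, blue), "fov_y" (degrees; the focal length in pixels is half the picture's height over the tangent of half this angle, whatever the lens; pixels are square), "cx", "cy" (the principal point, pixels), "distortion" ([k1, k2, p1, p2, k3] as OpenCV has them; the pictures are not rectified), "rvec" (rotation vector, rad) and "tvec" (3), from world to camera coordinates, as OpenCV has them. Camera axes: x right, y down, z forward; pixel columns grow to the right and rows downward; lengths in m; the calibration is good to about 2 mm. A picture is of the moment at which its call begins. There is no depth.
- order.close_job(): hands the job in; it is judged then, once.
Trained networks look in the newest picture that a camera, given by its name, has taken for a name from the list of things; names that differ only in an ending like _2 or _b are one class to them, and where a whole thing is asked for, a point or a joint stands for the part that bears it (a point fixed in the world has none). Each returns a list of dicts, best first, with "p" (0 to 1); they miss things now and then, are a little off and sometimes report something else, mostly with a low value. They report only what shows in the picture. A call takes as long as a camera call. They do not tell look-alikes from the thing itself.
- finder.silhouettes(camera, query): "region" (384x512 bool, what is visible of it) and "extent" ([left, top, right, bottom] in pixels, round what is visible of it).
- finder.mark_of(camera, query): "at" ([column, row] in pixels: a listed point, or the origin of a listed thing).
The state is a dict: "time_s": time; "qpos": joint angles; "dq": joint speeds; "joint_torque": joint torques, N m; "position": TCP position; "tcp_rot": TCP orientation; "force": force on the tool from outside, world axes, zero at the start; "ft_torque": the same for the moment, N m; "finger_gap": finger opening in m; "gripper_force": force on a finger pad.
Only numpy, scipy, OpenCV 4.12 (cv2) and the standard library are available. Lean on these libraries where they do the work, as an engineer would, in place of code of your own. Each camera call takes 0.05 s, during which the arm holds its last target. There are 200 camera calls.

## Working session

There is one attempt and no reset: what is moved stays moved. The work goes in short steps, Python scripts to look and compute and a shell command to move; the robot and the scene stay as the last step left them, time stands still between calls to the robot, and variables do not carry over. Pictures are saved under pics/ and viewed, at most 10 in all, crops included, and the job is handed in when it is done.

```bash
mkdir -p pics; ls; cat > h.py <<'E'
import numpy as np, cv2
from bench import sensors, eyes, order, finder
def K(c):
    f=c["img"].shape[0]/2/np.tan(np.radians(c["fov_y"])/2)
    return np.array([[f,0,c["cx"]],[0,f,c["cy"]],[0,0,1.]])
def ray(c,uv):
    n=cv2.undistortPoints(np.array([[uv]],float),K(c),np.array(c["distortion"],float))[0,0]
    R=cv2.Rodrigues(np.array(c["rvec"],float))[0]; t=np.array(c["tvec"],float).ravel()
    return -R.T@t, R.T@np.array([n[0],n[1],1])
def onz(c,uv,z):
    o,d=ray(c,uv); return o+d*(z-o[2])/d[2]
def proj(c,P):
    return cv2.projectPoints(np.array(P,float).reshape(-1,1,3),np.array(c["rvec"],float),np.array(c["tvec"],float),K(c),np.array(c["distortion"],float))[0].reshape(-1,2)
def save(c,n): cv2.imwrite("pics/"+n,c["img"][:,:,::-1])
E
python3 - <<'E'
from h import *
s=sensors.state(); print(s["position"],s["tcp_rot"],s["finger_gap"],s["time_s"])
Z={"slot":.11,"reference_head":.142,"stand_round":0,"stand_square":0,"stand_bar":0,"module_top":.121,"chamber":0,"flask":0,"spool":0,"tape":0,"driver":0}
np.set_printoptions(precision=4,suppress=True)
for n in("top","side"):
    c=eyes.read_camera(n); save(c,n+"0.png"); print(n,"cam",ray(c,(256,192))[0])
    for q,z in Z.items():
        for m in finder.mark_of(n,q)[:3]: print(n,q,round(m["p"],2),np.round(m["at"],1),onz(c,m["at"],z)[:2])
E
```

```text
pics
[ 0.28642447 -0.58280563  0.23785219] [ 9.74019885e-01  2.26460876e-01 -2.46159252e-04 -8.21309430e-04] 0.08806842509070373 0.0
top cam [0.3773 0.0568 1.2212]
top slot 0.75 [183.4 216.6] [0.5706 0.2476]
top slot 0.73 [178.4 213.3] [0.5806 0.2614]
top slot 0.51 [363.8 226.2] [ 0.5183 -0.2496]
top reference_head 0.77 [181.  217.6] [0.5626 0.2486]
top reference_head 0.75 [211.5 273.3] [0.4111 0.1708]
top reference_head 0.61 [240.7 232.5] [0.5144 0.0898]
top stand_round 0.86 [365.3 227. ] [ 0.5296 -0.2842]
top stand_square 0.89 [304.3 200.6] [ 0.6207 -0.1049]
top stand_square 0.65 [283.7 156.7] [ 0.7644 -0.051 ]
top stand_bar 0.81 [308.2 253.3] [ 0.4597 -0.1045]
top module_top 0.62 [313.8 191.1] [ 0.6221 -0.1174]
top chamber 0.56 [185.9 219.7] [0.5798 0.259 ]
top flask 0.58 [116.1 214.7] [0.6058 0.4735]
top spool 0.75 [383.4 167.8] [ 0.7128 -0.3617]
top spool 0.35 [184.8 215.3] [0.5935 0.2622]
top tape 0.5 [214.7 161.4] [0.7601 0.166 ]
top driver 0.83 [284.3 158.1] [ 0.7597 -0.0526]
side cam [ 0.244  -1.0122  1.1575]
side slot 0.97 [241.9 151.2] [0.5755 0.2474]
side reference_head 0.87 [238.9 188.7] [0.5045 0.03  ]
side reference_head 0.76 [199.4 174.7] [0.399  0.1331]
side reference_head 0.65 [243.5 142. ] [0.585  0.2572]
side stand_round 0.66 [274.4 293.2] [ 0.5198 -0.2838]
side stand_square 0.96 [289.9 243.9] [ 0.6275 -0.1218]
side stand_bar 0.81 [239.  252.1] [ 0.4625 -0.105 ]
side stand_bar 0.73 [299.8 178.5] [0.7705 0.161 ]
side stand_bar 0.42 [291.  239.3] [ 0.6376 -0.1047]
side module_top 0.61 [288.1 214.8] [ 0.6219 -0.1052]
side module_top 0.32 [234.7 252.3] [ 0.4279 -0.1969]
side module_top 0.28 [234.2 137.5] [0.567  0.3196]
side flask 0.63 [231.4 137.8] [0.5932 0.4765]
side spool 0.71 [346.1 296.3] [ 0.7156 -0.3578]
side tape 0.57 [301.5 178.6] [0.7763 0.1586]
```

```bash
python3 - <<'E'
import cv2
a=cv2.imread("pics/top0.png")[120:300,80:430];b=cv2.imread("pics/side0.png")[100:350,130:400]
cv2.imwrite("pics/top0c.png",cv2.resize(a,None,fx=2.28,fy=2.28,interpolation=3));cv2.imwrite("pics/side0c.png",cv2.resize(b,None,fx=2.4,fy=2.4,interpolation=3))
E
```

```text
(no output)
```

View pics/top0c.png

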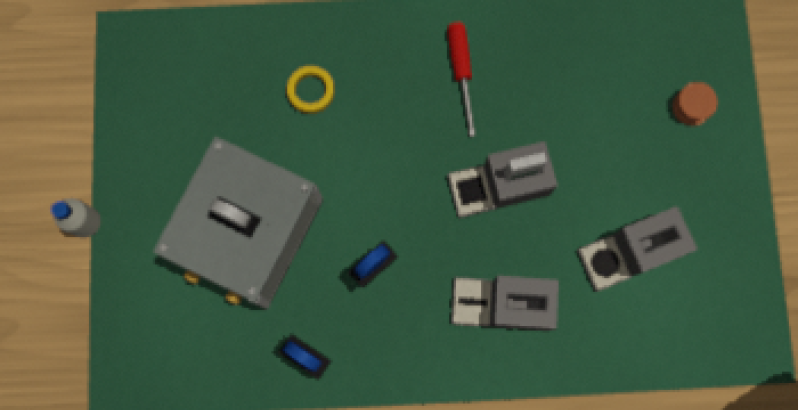

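View pics/side0c.png

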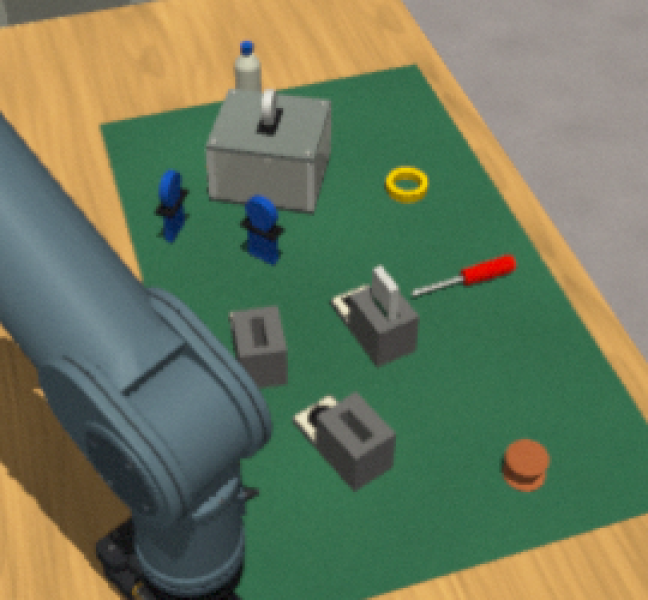

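The top picture (crop, 2.28x) shows the chamber with the silver reference at crop (233,215). The square-tag stand with the module is at (522,172), the empty round-tag stand at (655,240) and the bar stand at (525,302). The two blue look-alikes are at (372,262) and (303,355). The side view agrees. Next I fit the poses from the silhouettes.

```bash
cat > fit.py <<'E'
from h import *
from scipy.optimize import minimize
def box(x0,x1,y0,y1,z0,z1): return np.array([[x,y,z] for x in(x0,x1) for y in(y0,y1) for z in(z0,z1)])/1000.
ST=[box(-30,30,-38,38,0,70),box(-25,25,38,88,0,12)]
a=np.linspace(0,2*np.pi,24)
disc=np.vstack([np.c_[np.full(24,x),24*np.cos(a),142+24*np.sin(a)] for x in(-7,7)])/1000
M={"stand_round":ST,"stand_bar":ST,"stand_square":ST,"module":[box(-6,6,-22,22,75,121)],
 "chamber":[box(-80,80,-70,70,0,110)],"reference":[disc,box(-14,14,-30,30,110,116)]}
S=8
def model(c,parts,p):
    x,y,w=p; R=np.array([[np.cos(w),-np.sin(w),0],[np.sin(w),np.cos(w),0],[0,0,1]])
    H,W=c["img"].shape[:2]; im=np.zeros((H*4,W*4),np.uint8)
    for P in parts:
        q=(proj(c,P@R.T+[x,y,0])+.5)*4-.5
        cv2.fillPoly(im,[np.round(cv2.convexHull(q.astype(np.float32))*16).astype(np.int32)],255,shift=4)
    return cv2.resize(im,(W,H),interpolation=cv2.INTER_AREA)/255.
def pick(n,q,c,p0,z):
    best=None
    for s in finder.silhouettes(n,q):
        r=s["region"]; v,u=np.nonzero(r)
        if len(u)<10: continue
        d=np.linalg.norm(onz(c,(u.mean(),v.mean()),z)[:2]-p0[:2])
        if d<.05 and (best is None or d<best[0]): best=(d,r.astype(float),s["p"])
    return best
def fit(things,p0,z,cams=("top","side")):
    obs=[]
    for n in cams:
        c=eyes.read_camera(n); m=np.zeros(c["img"].shape[:2]); ok=1
        for t in things:
            b=pick(n,t,c,np.array(p0),z)
            if b is None: print("  miss",n,t); ok=0; break
            m=np.maximum(m,b[1])
        if ok: obs.append((n,c,m))
    parts=sum([M[t] for t in things],[])
    out={}
    for sel in [obs]+([[o] for o in obs] if len(obs)>1 else []):
        f=lambda p:sum(np.abs(model(c,parts,p)-m).sum()/m.sum() for n,c,m in sel)
        best=min((minimize(f,p,method="Nelder-Mead",options=dict(initial_simplex=[p,p+[.01,0,0],p+[0,.01,0],p+[0,0,.15]],xatol=1e-4,fatol=1e-4)) for p in [np.array(p0)+[0,0,d] for d in(-.15,0,.15)]),key=lambda r:r.fun)
        print(things,[o[0] for o in sel],np.round(best.x*[1000,1000,180/np.pi],1),round(best.fun,3))
E
python3 - <<'E'
from fit import *
fit(["stand_round"],[.525,-.284,.4],.03)
fit(["stand_square","module"],[.624,-.11,.2],.05)
fit(["module"],[.624,-.11,.2],.1)
fit(["stand_bar"],[.461,-.105,0],.03)
fit(["chamber","reference"],[.575,.25,-.4],.06)
fit(["reference"],[.575,.25,-.4],.12)
E
```

```text
['stand_round'] ['top', 'side'] [ 529.7 -277.3   20.1] 0.142
['stand_round'] ['top'] [ 528.7 -275.9   19.2] 0.08
['stand_round'] ['side'] [ 530.9 -277.6   19.8] 0.048
['stand_square', 'module'] ['top', 'side'] [ 626.5 -110.6   12. ] 0.139
['stand_square', 'module'] ['top'] [ 626.4 -109.9   11.9] 0.08
['stand_square', 'module'] ['side'] [ 626.1 -112.6   12.6] 0.048
['module'] ['top', 'side'] [ 625.1 -111.1    9. ] 0.39
['module'] ['top'] [ 623.3 -109.4   11.6] 0.158
['module'] ['side'] [ 625.6 -113.6    9.5] 0.129
['stand_bar'] ['top', 'side'] [ 460.1 -103.1   -6.8] 0.23
['stand_bar'] ['top'] [ 459.3 -102.5   -8.3] 0.1
['stand_bar'] ['side'] [ 459.8 -104.    -6.7] 0.119
['chamber', 'reference'] ['top', 'side'] [575.8 251.  -29.1] 0.174
['chamber', 'reference'] ['top'] [575.4 251.7 -28.2] 0.047
['chamber', 'reference'] ['side'] [576.5 249.4 -29.1] 0.122
['reference'] ['top', 'side'] [576.1 251.  -26.4] 0.277
['reference'] ['top'] [575.3 250.2 -29. ] 0.077
['reference'] ['side'] [576.9 253.1 -23.3] 0.155
```

```bash
cat >> h.py <<'E'
from scipy.spatial.transform import Rotation as Ro
def go(x,y,z,yaw):
    "rows' shift (mm) and twist (deg) to bring TCP to x,y,z mm with tool y at yaw deg"
    s=sensors.state(); R=Ro.from_quat(s["tcp_rot"]).as_matrix(); p=np.array(s["position"])*1000
    w=np.degrees(np.arctan2(R[1,1],R[0,1])); tw=-((yaw-w+90)%180-90)
    print("tcp",np.round(p,1),"yaw",round(w,1),"tiltz",np.round(R[:,2],4),"shift",np.round(R.T@(np.array([x,y,z])-p),1),"twist",round(tw,1),
     "t",round(s["time_s"],2),"gap",round(s["finger_gap"]*1000,1),"F",np.round(s["force"],1),"g",round(s["gripper_force"],1))
E
python3 -c "
from h import *
go(576,251,220,-28.5)"
```

```text
tcp [ 286.7 -583.3  238.7] yaw -63.8 tiltz [-1.e-04  0.e+00 -1.e+00] shift [ 627.7 -621.2   18.7] twist -35.3 t 2.6 gap 88.1 F [-0.   0.   0.2] g 0.0
```

```bash
python3 -m creep '[[0.4,20,-20,1,-2],[0.4,50,-50,2,-4],[0.4,628,-621,10,-35],[0.4,628,-621,10,-35],[0.4,628,-621,10,-35],[0.4,628,-621,10,-35],[0.4,628,-621,10,-35],[0.4,628,-621,10,-35],[0.4,628,-621,10,-35],[0.4,628,-621,10,-35],[0.4,628,-621,10,-35],[0.4,628,-621,10,-35],[0.4,628,-621,10,-35],[0.4,628,-621,10,-35],[0.4,628,-621,10,-35],[0.4,628,-621,10,-35],[0.4,628,-621,10,-35],[0.4,628,-621,10,-35],[0.4,628,-621,10,-35],[0.4,628,-621,10,-35]]' 20
python3 -c "
from h import *
go(576,251,123,-28.5)"
```

```text
time_s: 4.6
position: [0.5759, 0.2535, 0.2284]
tcp_rot: [0.86, 0.51, 0.0, -0.001]
force: [-0.7, -0.7, -0.7]
finger_gap: 0.0615
gripper_force: 0.0
tcp [575.9 253.5 228.4] yaw -28.6 tiltz [-6.0e-04  1.2e-03 -1.0e+00] shift [ -2.3   1.4 105.4] twist -0.1 t 4.6 gap 61.5 F [-0.7 -0.7 -0.7] g 0.0
```

```bash
python3 -m creep '[[0.4,0,0,20,0],[0.4,0,0,50,0],[0.4,0,0,80,0],[0.4,0,0,96,0],[0.4,0,0,103,0],[0.4,0,0,103,0],[0.4,0,0,103,0]]'
python3 - <<'E'
from h import *
go(576,251,125,-28.5)
for n in("top","side"):
    c=eyes.read_camera(n);save(c,n+"1.png")
a=cv2.imread("pics/top1.png")[170:260,130:250];b=cv2.imread("pics/side1.png")[90:180,190:310]
cv2.imwrite("pics/c1.png",cv2.resize(np.hstack([a,b]),None,fx=3.3,fy=3.3,interpolation=3))
E
```

```text
time_s: 5.3
position: [0.5772, 0.251, 0.127]
tcp_rot: [0.861, 0.509, 0.001, 0.0]
force: [-0.1, -0.5, -0.1]
finger_gap: 0.0618
gripper_force: 0.0
tcp [577.2 251.  127. ] yaw -28.9 tiltz [ 1.7e-03  7.0e-04 -1.0e+00] shift [-0.6 -1.   2. ] twist -0.4 t 5.3 gap 61.8 F [-0.1 -0.5 -0.1] g 0.0
```

View pics/c1.png

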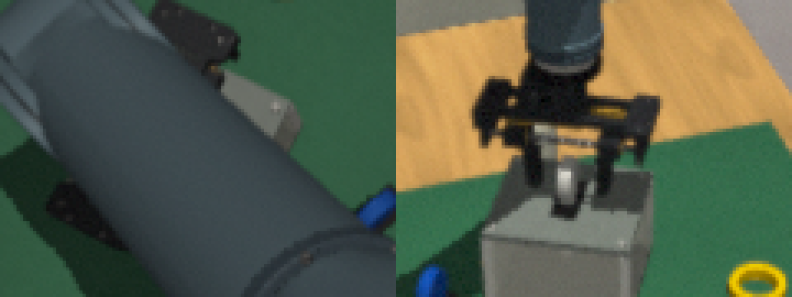

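The side view shows the two fingers straddling the silver head (head at about (565,185), fingers at 535 and 603). I close on it.

```bash
python3 -m creep '[[0.0,0,0,2,0],[-0.5,0,0,2,0],[-1,0,0,2,0],[-1,0,0,2,0],[-1,0,0,2,0],[-1,0,0,2,0],[-1,0,0,2,0]]' 30
python3 -c "
from h import *
go(576,251,125,-28.5)"
```

```text
time_s: 6.1
position: [0.5765, 0.2509, 0.1237]
tcp_rot: [0.861, 0.509, 0.0, 0.0]
force: [0.5, -0.6, 0.0]
finger_gap: 0.0137
gripper_force: 30.0
tcp [576.5 250.9 123.7] yaw -28.8 tiltz [ 1.e-04 -1.e-04 -1.e+00] shift [-0.2 -0.4 -1.3] twist -0.3 t 6.1 gap 13.7 F [ 0.5 -0.6  0. ] g 30.0
```

```bash
python3 -m creep '[[-1,0,0,-5,0],[-1,0,0,-20,0],[-1,0,0,-45,0],[-1,0,0,-75,0],[-1,0,0,-100,0],[-1,0,0,-120,0],[-1,0,0,-126,0],[-1,0,0,-126,0]]'
python3 -c "
from h import *
go(529.5,-277,250,19.7)"
```

```text
time_s: 6.9
position: [0.5767, 0.2513, 0.251]
tcp_rot: [0.861, 0.509, 0.001, 0.0]
force: [0.5, 0.4, -2.3]
finger_gap: 0.0135
gripper_force: 30.0
tcp [576.7 251.3 251. ] yaw -28.8 tiltz [ 1.7e-03  9.0e-04 -1.0e+00] shift [-485.6  213.4    0.5] twist -48.5 t 6.9 gap 13.5 F [ 0.5  0.4 -2.3] g 30.0
```

```bash
python3 -m creep '[[-1,-14,6,0,-1],[-1,-36,16,0,-3],[-1,-68,30,0,-6],[-1,-104,46,0,-10],[-1,-140,62,0,-14],[-1,-178,78,0,-18],[-1,-216,95,0,-22],[-1,-254,112,0,-26],[-1,-292,128,0,-30],[-1,-330,145,0,-34],[-1,-368,162,0,-38],[-1,-402,177,0,-42],[-1,-432,190,0,-45],[-1,-457,201,0,-47],[-1,-474,208,0,-48.3],[-1,-483,212,0,-48.3],[-1,-485.6,213.2,0,-48.3],[-1,-485.6,213.2,0,-48.3],[-1,-485.6,213.2,0,-48.3]]'
python3 - <<'E'
from fit import *
go(529.5,-277,180,19.7)
for n in("top","side"):
    c=eyes.read_camera(n);save(c,n+"2.png")
    for m in finder.mark_of(n,"reference_head")[:3]: print(n,round(m["p"],2),np.round(m["at"],1),onz(c,m["at"],.269)[:2])
    for s in finder.silhouettes(n,"reference")[:3]: print(round(s["p"],2),s["extent"])
a=cv2.imread("pics/side2.png")[180:340,200:360]
cv2.imwrite("pics/c2.png",cv2.resize(a,None,fx=3.5,fy=3.5,interpolation=3))
E
```

```text
time_s: 8.8
position: [0.5294, -0.2756, 0.2496]
tcp_rot: [0.577, 0.817, 0.0, -0.0]
force: [-0.1, 0.3, -1.5]
finger_gap: 0.0139
gripper_force: 30.0
tcp [ 529.4 -275.6  249.6] yaw 19.6 tiltz [-1.e-04  8.e-04 -1.e+00] shift [-1.4 -0.4 69.6] twist -0.1 t 8.8 gap 13.9 F [-0.1  0.3 -1.5] g 30.0
top 0.7 [242.9 232.7] [0.49753727 0.08081742]
top 0.66 [210.1 273.9] [0.40587786 0.16066726]
top 0.6 [393.6 213.7] [ 0.52426048 -0.28069073]
0.76 [201.6, 265.2, 225.7, 286.0]
0.7 [236.7, 225.1, 254.7, 246.6]
0.45 [374.0, 207.6, 388.9, 223.2]
side 0.84 [199.5 176.7] [ 0.37807084 -0.01864908]
side 0.8 [238.7 187.5] [ 0.47270107 -0.09551623]
side 0.78 [280.2 231.6] [ 0.52888264 -0.2835286 ]
0.82 [270.1, 230.8, 291.7, 258.4]
0.74 [233.4, 180.7, 248.0, 212.8]
0.63 [194.4, 171.1, 209.5, 200.4]
```

View pics/c2.png

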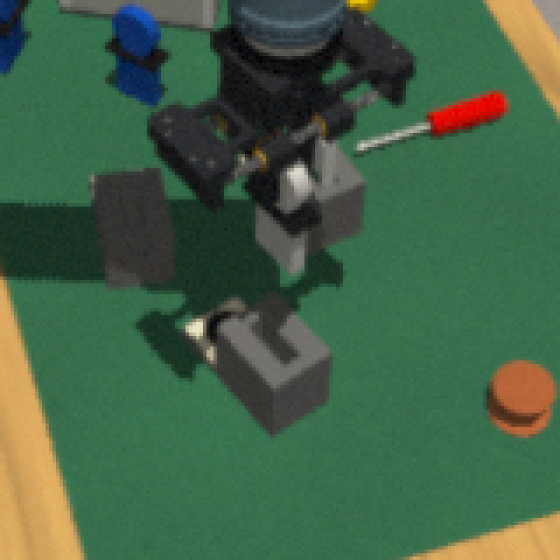

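The side view shows the reference held upright, with its blade tip at crop (290,275). The round-tag stand's pocket is below it at crop (275,330), and the round tag at (225,318). I descend to just above it.

```bash
python3 -m creep '[[-1,0,0,10,0],[-1,0,0,30,0],[-1,0,0,60,0],[-1,0,0,82,0],[-1,0,0,94,0],[-1,0,0,97,0],[-1,0,0,97,0],[-1,0,0,97,0]]'
python3 - <<'E'
from fit import *
go(529.5,-277,152,19.7)
c=eyes.read_camera("side");save(c,"side3.png")
s=sensors.state();o=np.array(s["position"])-[0,0,.0737]
w=np.radians(19.7);R=np.array([[np.cos(w),-np.sin(w),0],[np.sin(w),np.cos(w),0],[0,0,1]])
im=cv2.resize(c["img"][200:320,220:340,::-1],None,fx=5,fy=5,interpolation=3)
def draw(P,col):
    q=(proj(c,np.array(P)@R.T/1000+0)) 
    q=(q-[220,200]+.5)*5
    cv2.polylines(im,[q.astype(np.int32)],True,col,1)
rect=lambda a,b,z:np.array([[a,b,z],[-a,b,z],[-a,-b,z],[a,-b,z]])
def world(rc,p): return (rc@R.T/1000+p)@R*1000
draw(world(rect(6,22,4),o),(0,0,255)); draw(world(rect(14,30,66),o),(0,0,255))
st=np.array([.5295,-.277,0])
draw(world(rect(8,24,70),st),(0,255,0));draw(world(rect(30,38,70),st),(0,255,0))
cv2.imwrite("pics/c3.png",im)
E
```

```text
time_s: 9.9
position: [0.5299, -0.2775, 0.1538]
tcp_rot: [0.577, 0.816, 0.0, 0.001]
force: [0.4, 0.4, -1.4]
finger_gap: 0.0135
gripper_force: 30.0
tcp [ 529.9 -277.5  153.8] yaw 19.5 tiltz [ 1.8e-03 -8.0e-04 -1.0e+00] shift [ 0.6 -0.2  1.8] twist -0.2 t 9.9 gap 13.5 F [ 0.4  0.4 -1.4] g 30.0
```

View pics/c3.png

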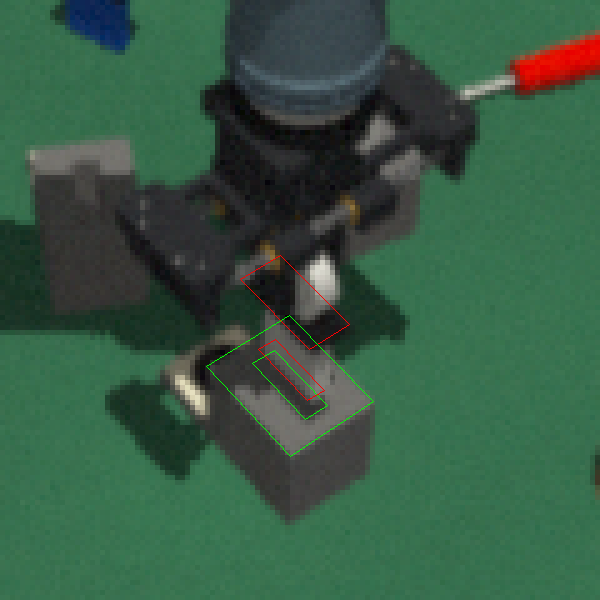

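The green stand model lies on the stand's outline, and the red predicted collar and blade tip match the held insert (collar corner at about (350,324)). It is aligned, so I lower it into the pocket.

```bash
python3 -m creep '[[-1,0,0,4,0],[-1,0,0,9,0],[-1,0,0,14,0],[-1,0,0,19,0],[-1,0,0,24,0],[-1,0,0,24,0]]'
python3 -c "
from h import *
go(529.5,-277,83.7,19.7)"
```

```text
time_s: 10.55
position: [0.5284, -0.277, 0.1277]
tcp_rot: [0.577, 0.817, -0.0, -0.001]
force: [0.1, -0.1, -1.2]
finger_gap: 0.0136
gripper_force: 30.0
tcp [ 528.4 -277.   127.7] yaw 19.5 tiltz [-1.5e-03  7.0e-04 -1.0e+00] shift [-0.4  1.1 44. ] twist -0.2 t 10.55 gap 13.6 F [ 0.1 -0.1 -1.2] g 30.0
```

In freely (force unchanged). Down the rest.

```bash
python3 -m creep '[[-1,0,0,8,0],[-1,0,0,18,0],[-1,0,0,28,0],[-1,0,0,36,0],[-1,0,0,40,0],[-1,0,0,42,0],[-1,0,0,43,0],[-1,0,0,43.5,0],[-1,0,0,43.5,0]]'
python3 -c "
from h import *
go(529.5,-277,83.7,19.7)"
```

```text
time_s: 11.45
position: [0.5292, -0.2773, 0.0855]
tcp_rot: [0.577, 0.817, 0.0, 0.0]
force: [0.1, 0.3, -1.1]
finger_gap: 0.0137
gripper_force: 30.0
tcp [ 529.2 -277.3   85.5] yaw 19.5 tiltz [ 5.e-04 -2.e-04 -1.e+00] shift [0.2 0.4 1.8] twist -0.2 t 11.45 gap 13.7 F [ 0.1  0.3 -1.1] g 30.0
```

```bash
python3 -m creep '[[-1,0,0,0.8,0],[-1,0,0,1.5,0],[-1,0,0,1.5,0]]'
python3 -m creep '[[-1,0,0,0.5,0],[-1,0,0,0.5,0],[-1,0,0,0.5,0]]'
```

```text
time_s: 11.75
position: [0.529, -0.2773, 0.0837]
tcp_rot: [0.577, 0.817, -0.0, 0.0]
force: [0.0, -0.6, -1.2]
finger_gap: 0.0138
gripper_force: 30.0
time_s: 12.05
position: [0.5291, -0.2773, 0.0837]
tcp_rot: [0.577, 0.817, -0.0, 0.0]
force: [-2.6, 1.4, 5.6]
finger_gap: 0.0136
gripper_force: 30.0
```

Collar has touched the block (force up). Release, then rise.

```bash
python3 -m creep '[[-0.6,0,0,0,0],[-0.3,0,0,0,0],[0.2,0,0,0,0],[0.2,0,0,0,0],[0.2,0,0,0,0],[0.2,0,0,0,0]]'
python3 -m creep '[[0.2,0,0,-10,0],[0.2,0,0,-35,0],[0.2,0,0,-75,0],[0.2,0,0,-115,0],[0.2,0,0,-145,0],[0.2,0,0,-155,0],[0.2,0,0,-155,0]]'
python3 - <<'E'
from h import *
go(626,-111,230,12)
c=eyes.read_camera("side");save(c,"side4.png")
s=[m for m in finder.mark_of("side","reference_head")]
for m in s: print(round(m["p"],2),np.round(m["at"],1),onz(c,m["at"],.102)[:2])
cv2.imwrite("pics/c4.png",cv2.resize(c["img"][200:320,220:340,::-1],None,fx=4,fy=4,interpolation=3))
E
```

```text
time_s: 12.65
position: [0.5291, -0.2772, 0.0832]
tcp_rot: [0.577, 0.817, 0.0, 0.0]
force: [-0.1, 0.3, 0.9]
finger_gap: 0.0528
gripper_force: 0.0
time_s: 13.35
position: [0.5298, -0.2776, 0.2399]
tcp_rot: [0.577, 0.816, 0.0, 0.002]
force: [-0.6, -1.1, -0.2]
finger_gap: 0.053
gripper_force: 0.0
tcp [ 529.8 -277.6  239.9] yaw 19.5 tiltz [ 0.0027 -0.0016 -1.    ] shift [125.  146.2   9.9] twist 7.5 t 13.35 gap 53.0 F [-0.6 -1.1 -0.2] g 0.0
0.74 [280.2 271.9] [ 0.53332615 -0.2867079 ]
0.53 [198.4 176.3] [0.40012899 0.17121602]
0.2 [239.  253.9] [ 0.4415008 -0.1912751]
```

View pics/c4.png

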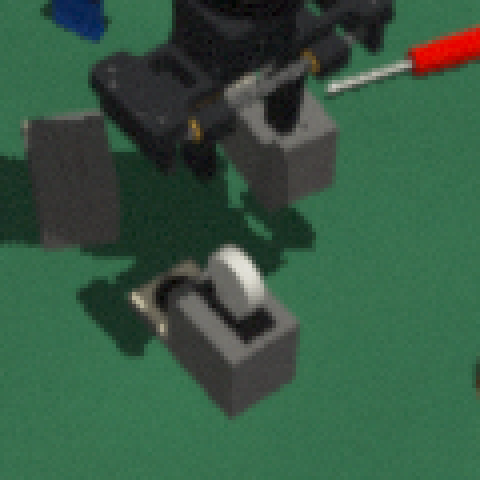

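The picture shows the reference seated with its collar on the round-tag block (head at crop (235,280)), and the gripper clear. Next is the module.

```bash
python3 -m creep '[[0.2,15,18,0,1],[0.2,50,58,0,3],[0.2,85,100,0,5],[0.2,110,130,0,7],[0.2,122,144,0,7.5],[0.2,124.4,146.8,0,7.5],[0.2,124.4,146.8,0,7.5],[0.2,124.4,146.8,0,7.5],[0.2,124.4,146.8,20,7.5],[0.2,124.4,146.8,50,7.5],[0.2,124.4,146.8,75,7.5],[0.2,124.4,146.8,88,7.5],[0.2,124.4,146.8,90,7.5],[0.2,124.4,146.8,90,7.5]]'
python3 - <<'E'
from h import *
go(626,-111,84,12)
c=eyes.read_camera("side");save(c,"side5.png")
cv2.imwrite("pics/c5.png",cv2.resize(c["img"][170:280,230:340,::-1],None,fx=4,fy=4,interpolation=3))
E
```

```text
time_s: 14.85
position: [0.6261, -0.1119, 0.1487]
tcp_rot: [0.63, 0.777, 0.0, 0.0]
force: [0.8, -0.2, 1.0]
finger_gap: 0.0527
gripper_force: 0.0
tcp [ 626.1 -111.9  148.7] yaw 11.9 tiltz [ 4.e-04 -3.e-04 -1.e+00] shift [ 0.9  0.1 64.7] twist -0.1 t 14.85 gap 52.7 F [ 0.8 -0.2  1. ] g 0.0
```

View pics/c5.png

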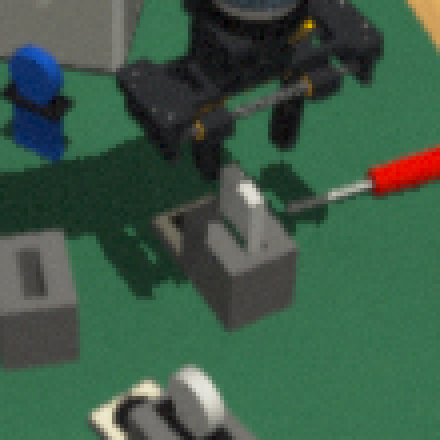

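The module stands at crop (245,215), with the fingers above it and straddling it across its thickness. I descend and grip.

```bash
python3 -m creep '[[0.2,0,0,15,0],[0.2,0,0,35,0],[0.2,0,0,52,0],[0.2,0,0,61,0],[0.2,0,0,64,0],[0.2,0,0,64,0]]'
python3 -m creep '[[-0.5,0,0,0,0],[-1,0,0,0,0],[-1,0,0,0,0],[-1,0,0,0,0],[-1,0,0,0,0],[-1,0,0,0,0],[-1,0,0,0,0]]' 30
python3 -c "
from h import *
go(626,-111,230,12)"
```

```text
time_s: 15.5
position: [0.6259, -0.1109, 0.0839]
tcp_rot: [0.629, 0.777, -0.0, -0.0]
force: [0.0, 0.0, 0.3]
finger_gap: 0.0529
gripper_force: 0.0
time_s: 16.2
position: [0.6259, -0.1111, 0.0843]
tcp_rot: [0.629, 0.777, -0.0, 0.0]
force: [0.2, 0.3, 1.6]
finger_gap: 0.0117
gripper_force: 29.9
tcp [ 625.9 -111.1   84.3] yaw 12.0 tiltz [-0.e+00 -1.e-04 -1.e+00] shift [ 0.000e+00  1.000e-01 -1.457e+02] twist -0.0 t 16.2 gap 11.7 F [0.2 0.3 1.6] g 29.9
```

```bash
python3 -m creep '[[-1,0,0,-5,0],[-1,0,0,-20,0],[-1,0,0,-45,0],[-1,0,0,-80,0],[-1,0,0,-115,0],[-1,0,0,-145,0],[-1,0,0,-161,0],[-1,0,0,-166,0],[-1,0,0,-166,0],[-1,0,0,-166,0]]'
python3 -c "
from h import *
go(576.5,250.9,250,-28.7)"
```

```text
time_s: 17.2
position: [0.625, -0.111, 0.2486]
tcp_rot: [0.629, 0.777, -0.001, -0.001]
force: [0.0, 0.2, -2.0]
finger_gap: 0.0121
gripper_force: 29.9
tcp [ 625.  -111.   248.6] yaw 12.0 tiltz [-2.7e-03  3.0e-04 -1.0e+00] shift [364.1  27.7  -1.2] twist 40.7 t 17.2 gap 12.1 F [ 0.   0.2 -2. ] g 29.9
```

```bash
python3 -m creep '[[-1,12,1,0,1],[-1,32,2,0,4],[-1,60,4,0,8],[-1,95,7,0,12],[-1,130,10,0,16],[-1,165,12,0,20],[-1,200,15,0,24],[-1,235,17,0,28],[-1,270,20,0,32],[-1,300,22,0,35],[-1,326,24,0,38],[-1,346,25.6,0,40],[-1,358,26.5,0,40.7],[-1,364.4,27,0,40.7],[-1,364.4,27,0,40.7],[-1,364.4,27,0,40.7],[-1,364.4,27,0,40.7]]'
python3 -m creep '[[-1,0,0,10,0],[-1,0,0,28,0],[-1,0,0,44,0],[-1,0,0,50,0],[-1,0,0,50,0],[-1,0,0,50,0],[-1,0,0,50,0],[-1,0,0,50,0]]'
python3 - <<'E'
from h import *
go(576.5,250.9,198,-28.7)
c=eyes.read_camera("side");save(c,"side6.png")
w=np.radians(-28.7);R=np.array([[np.cos(w),-np.sin(w),0],[np.sin(w),np.cos(w),0],[0,0,1]])
o=np.array(sensors.state()["position"])-[0,0,.078]; sl=np.array([.5765,.2509,.110])
im=cv2.resize(c["img"][80:180,190:290,::-1],None,fx=6,fy=6,interpolation=3)
def rect(a,b,z,p,col):
    P=np.array([[a,b,z],[-a,b,z],[-a,-b,z],[a,-b,z]])@R.T/1000+p
    cv2.polylines(im,[((proj(c,P)-[190,80]+.5)*6).astype(np.int32)],True,col,1)
rect(4.5,20.5,0,o,(0,0,255));rect(6,22,115,o,(0,0,255));rect(7,23.5,0,sl,(0,255,0));rect(80,70,0,sl,(0,255,0))
cv2.imwrite("pics/c6.png",im)
E
```

```text
time_s: 18.9
position: [0.5771, 0.2497, 0.2498]
tcp_rot: [0.861, 0.509, -0.0, 0.0]
force: [-0.3, -0.1, -2.3]
finger_gap: 0.0121
gripper_force: 29.9
time_s: 19.7
position: [0.5771, 0.2513, 0.2009]
tcp_rot: [0.86, 0.51, 0.001, 0.0]
force: [0.3, 0.4, -2.1]
finger_gap: 0.0116
gripper_force: 29.9
tcp [577.1 251.3 200.9] yaw -28.7 tiltz [ 1.1e-03  5.0e-04 -1.0e+00] shift [-0.7 -0.4  2.9] twist -0.0 t 19.7 gap 11.6 F [ 0.3  0.4 -2.1] g 29.9
```

View pics/c6.png

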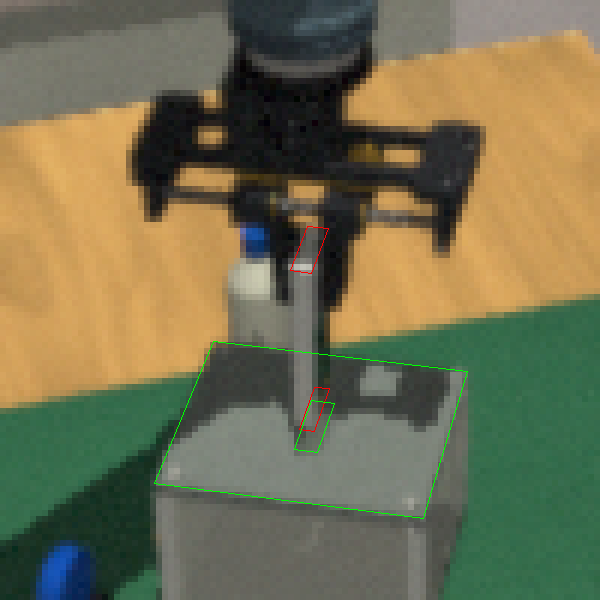

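The green slot and lid model matches the chamber. The module's lower end (crop (303,428)) sits just above the slot, as the red model predicts. I enter slowly.

```bash
python3 -m creep '[[-1,0,0,4,0],[-1,0,0,8,0],[-1,0,0,11,0],[-1,0,0,13,0],[-1,0,0,15,0],[-1,0,0,15,0]]'
python3 -m creep '[[-1,0,0,1.5,0],[-1,0,0,3,0],[-1,0,0,4.5,0],[-1,0,0,4.5,0]]'
```

```text
time_s: 20.35
position: [0.5767, 0.2509, 0.1849]
tcp_rot: [0.86, 0.51, -0.0, 0.0]
force: [0.2, 0.2, -1.6]
finger_gap: 0.0116
gripper_force: 29.9
time_s: 20.75
position: [0.5767, 0.2509, 0.1805]
tcp_rot: [0.86, 0.51, -0.0, 0.0]
force: [0.2, -1.4, -1.6]
finger_gap: 0.0122
gripper_force: 29.9
```

```bash
python3 -m creep '[[-1,0,0,3,0],[-1,0,0,6,0],[-1,0,0,9,0],[-1,0,0,12,0],[-1,0,0,12,0]]'
python3 -m creep '[[-1,0,0,5,0],[-1,0,0,12,0],[-1,0,0,19,0],[-1,0,0,26,0],[-1,0,0,32,0],[-1,0,0,35,0],[-1,0,0,36,0],[-1,0,0,36,0],[-1,0,0,36,0],[-1,0,0,36,0],[-1,0,0,36,0]]'
```

```text
time_s: 21.25
position: [0.5766, 0.251, 0.1681]
tcp_rot: [0.86, 0.51, -0.0, -0.0]
force: [0.3, -0.8, -2.9]
finger_gap: 0.0118
gripper_force: 29.9
time_s: 22.35
position: [0.5766, 0.251, 0.1327]
tcp_rot: [0.86, 0.51, -0.0, 0.0]
force: [-0.9, -1.6, -2.6]
finger_gap: 0.0119
gripper_force: 29.9
```

```bash
python3 -m creep '[[-1,0,0,0,0],[-1,0,0,0,0],[-1,0,0,0,0],[-1,0,0,0,0]]'
python3 - <<'E'
from h import *
c=eyes.read_camera("side");save(c,"side7.png")
cv2.imwrite("pics/c7.png",cv2.resize(c["img"][90:300,180:340,::-1],None,fx=2.8,fy=2.8,interpolation=3))
go(576.5,250.9,133,-28.7)
E
```

```text
time_s: 22.75
position: [0.5766, 0.251, 0.1327]
tcp_rot: [0.86, 0.51, -0.0, 0.0]
force: [-0.6, -2.0, -2.9]
finger_gap: 0.0116
gripper_force: 29.9
tcp [576.6 251.  132.7] yaw -28.7 tiltz [-3.e-04 -2.e-04 -1.e+00] shift [-0.1 -0.1 -0.3] twist -0.0 t 22.8 gap 11.7 F [-2.5 -1.5 -2.5] g 29.9
```

View pics/c7.png

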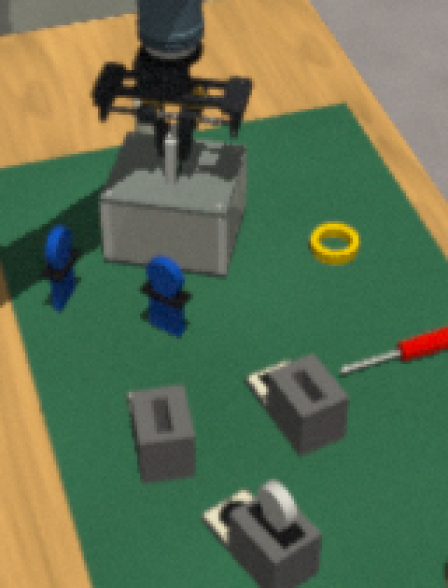

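The module is held in the slot at (172,160), with about half of it inside. The reference is home in the round-tag stand at (275,510), and the bystanders are untouched. I hand in.

```bash
python3 -c "
from bench import order
print(order.close_job())"
```

```text
the job is handed in; nothing more can be done
None
```

The job is handed in at about 23 s of the 56 s allowed: the reference is home and released in the round-tag stand, and the module is still gripped (30 N) upright in the slot, its lower end about 55 mm below the lid top with only 2–3 N sideways on the tool; no verdict came back.

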